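# Rake a dropped bushing from under a locked dewar-bay shelf

### The job

A bronze bushing has rolled under the low sliding shelf, which is locked and stays put. Take the flat T-ended probe by its handle, reach in under the shelf with it and drag the bushing out onto the bench just in front, wholly clear of the shelf; then lay the probe down flat on the bench, also drawn out from under the shelf, and let go. Do not touch the bushing with the gripper, and leave the copper reducer that stands under the shelf, the valve and the cap where they are.

Things in the scene. Friction and masses are not known exactly. Their poses are not given: they have to be found in the camera images.
- unit: Fixed steel unit with a low shelf of thin rods 45 to 70 mm apart (seen through), locked by a bar over its front rail. Origin: middle of the shelf's front edge, at bench height; +x leads in under the shelf, y along the edge. Free space below: 50 mm high, x 0 to 200, y -150 to 150 mm between end posts. Front 95 mm high; rear (x over 120) 120 mm, a rear board with goods (x over 170) to 270 mm.
- probe: Flat probe, 160 g: black block handle 100 long (x), 22 wide, 36 mm high; from it a steel strip 18 wide, 5 mm thick runs along +x to a crosswise foot (T) 76 wide (y), 8 thick (x), 16 mm high, centred 260 mm from the origin. Flat underside at z = 0, lying on the bench. Origin: underside, middle of the handle; x to the foot, z up. Centre of mass about 50 mm ahead of the origin.
- probe_foot (a point): Middle of the probe's T foot, 260 mm ahead of the probe's origin and 8 mm above its underside.
- bushing: Bronze bushing, a plain short tube 30 mm outer diameter, 18 mm bore, 20 mm high, standing on the bench under the shelf, 45 to 85 mm in from the front edge and 70 to 90 mm to one side of the unit's middle (either side). Origin: middle of its underside, z up the bore.
- reducer: Copper reducer, a stepped round fitting 28 mm diameter below and 18 mm above, 36 mm high, standing on the bench under the shelf, 45 to 85 mm in, on the other side of the unit's middle from the bushing. Origin: middle of its underside. Leave it where it is.
- valve: Chrome pressure building valve standing on the bench beyond the work: 76 mm over its ports, 75 mm high with a 50 mm dark handwheel. Origin: middle of its underside. Bystander.
- cap: Blue polycarbonate cap, 52 mm diameter, 38 mm high, standing on the bench beyond the work. Origin: middle of its underside. Bystander.
Not all that is in view belongs to the job. What is shaped like the bushing but turquoise is not meant.

How it is judged:
By the outcome, as a careful person would: the job done as asked, in the order asked, and still so for the second after the job is handed in, with the robot touching nothing.
It also fails if it takes over 48 s, if anything falls off the work surface, if the arm or the gripper's body presses on something with over 40 N, if the wrist force passes 120 N, or if a joint passes its speed limit or range.

### The arm

A 6-joint arm with a two-finger parallel gripper is mounted at the origin on the work surface. World frame = base frame: x ahead of the robot, y to its left, z up, the work surface at z = 0. Lengths are in mm, angles in rad, forces in N, time in s.
With the tool pointing down it reaches from about 350 to 950 mm from the base axis. Payload 17.4 kg.
Tool frame: the origin (TCP) lies on the centre line of the jaws, within the pads' length; the fingertips stand ctrl.nose_length ahead of it and the grasp point (between the pads) lies 2 mm behind it (ctrl.nose_length is the distance from the TCP to the fingertips, in mm); z points along the fingers, y is the line along which they close (so a half turn about z gives the same grasp; the last joint's range is limited). The gripper opens to 93 mm and grips with 3 to 60 N. Pads are 15 mm wide; open, the fingers measure 128 mm over their backs; the gripper's body (75 mm by 188 mm) begins 65 mm behind the grasp point.
Start: joints at [-1.355, 0.116, 1.442, -0, 1.584, -0.038], TCP at [169.472, -653.385, 235.646] pointing down, gripper open.
Joint ranges: [-2.83, 2.83], [-0.83, 2.19], [0.07, 2.5], [-1.14, 4.28], [0.01, 3], [-2.97, 2.97]. Speed limits (rad/s): [1.89, 1.89, 2.22, 3.14, 3.14, 3.14].

### API

Orientations are given as a rotation vector (axis times angle).
In Python, from plant import ctrl gives the robot as it stands.
- The arm moves only by the tool move_arm, never from a script. Its argument "targets" is a list that holds one entry, the list of rows, each a list of 6 numbers: the shift along the tool's x, y, z in m, then the turn, a rotation vector about the tool's x, y, z in degrees. In form: [[[tx, ty, tz, rx, ry, rz], ...]]. A call has exactly 8 rows; each row shifts and turns the commanded pose from where the row before left it, along the tool's axes as they then stand; what a row does not reach is not made up. A row lasts 1/10 s, in which the tool goes at most 50 mm and 8.59 degrees, less where a joint would pass 70% of its speed; a pose out of reach is approached as far as the arm can. A call is refused whole if a number of a shift passes 0.05 or a number of a turn 8.59, either way. A call with a gripper value outside its range is refused whole. "fingers" is the finger opening in m, from 0 to 0.093, set as the call begins (left out, the last holds). The fingers move at their own pace and stop on an object; "newtons" is the grip in N (left out, the last holds). Time passes only in rows, so rows that do not move let the fingers close, or fill a call up. It gives the time, the measured TCP pose, the force, the opening and the grip force at its end, in the units of the state.
- ctrl.read_state(): the state, without advancing time (a new reading comes with each control period).
- ctrl.camera(name): name is "side" or "top" or "wrist"; returns a dict with "img" (480x640x3 uint8, red, green, blue), "depth" (480x640 float32, mm along the optical axis (not along the pixel's ray), 0 where there is no reading), "fov_y" (degrees; the focal length in pixels is half the picture's height over the tangent of half this angle, whatever the lens; pixels are square), "cx", "cy" (the principal point, pixels), "camera_from_world" (4x4, takes a point from world to camera coordinates); the wrist camera has in their place "mount" (4x4, takes a point from camera to tool coordinates, whose origin is the TCP and whose axes are the flange's). Camera axes: x right, y down, z forward; pixel columns grow to the right and rows downward; lengths in mm; the calibration is good to about 2 mm. A picture is of the moment at which its call begins: read the wrist's pose just before it.
- ctrl.hand_in(): hands the job in; it is judged then, once.
Trained networks look in a picture, given as the dict that the camera call returned (one of the last four; its "shot" number tells which), for a name from the list of things; names that differ only in an ending like _2 or _b are one class to them, and where a whole thing is asked for, a point or a joint stands for the part that bears it (a point fixed in the world has none). Each returns a list of dicts, best first, with "score" (0 to 1); they miss things now and then, are a little off and sometimes report something else, mostly with a low value. They report only what shows in the picture. A call takes as long as a camera call. They do not tell look-alikes from the thing itself.
- ctrl.find_in(target, picture): "bbox" ([centre column, centre row, width, height] in pixels, round what is visible of it).
- ctrl.spot_point(target, picture): "uv" ([column, row] in pixels: a listed point, or the origin of a listed thing).
The state is a dict: "clock": time; "q": joint angles; "qd": joint speeds; "joint_torque": joint torques, N m; "tcp_pos": TCP position; "eef_rot": TCP orientation; "wrist_force": force on the tool from outside, world axes, zero at the start; "ft_torque": the same for the moment, N m; "width": opening from 0.0 (shut) to 1.0 (fully open); "grasp_force": force on a finger pad.
Only numpy, scipy, OpenCV 4.12 (cv2) and the standard library are available. Lean on these libraries where they do the work, as an engineer would, in place of code of your own. Each camera call takes 0.05 s, during which the arm holds its last target. There are 200 camera calls.

## Working session

There is one attempt and no reset: what is moved stays moved. The work goes in short steps, Python scripts to look and compute and a tool call to move; the robot and the scene stay as the last step left them, time stands still between calls to the robot, and variables do not carry over. Pictures are saved under pics/ and viewed, at most 10 in all, crops included, and the job is handed in when it is done.

Besides the shell and the picture viewer there is one more tool, called after "Emit:" as name(argument=value, ...), one argument or row to a line, values as JSON. move_arm: Moves the arm, as the interface text tells. Its arguments: {"type":"object","properties":{"targets":{"type":"array","items":{"type":"array","items":{"type":"array","items":{"type":"number"}}}},"fingers":{"type":"number"},"newtons":{"type":"number"}},"required":["targets"]}

```bash
ls; mkdir -p pics; cat > h.py <<'E'
import numpy as np, cv2, json
from plant import ctrl
from scipy.spatial.transform import Rotation as R
def K(p):
    f=240/np.tan(np.radians(p['fov_y'])/2); return f,p['cx'],p['cy']
def T(p,st=None):  # world from camera
    if 'camera_from_world' in p: return np.linalg.inv(np.array(p['camera_from_world']))
    M=np.eye(4); M[:3,:3]=R.from_rotvec(st['eef_rot']).as_matrix(); M[:3,3]=st['tcp_pos']
    return M@np.array(p['mount'])
def onz(p,uv,z,st=None):
    f,cx,cy=K(p);t=T(p,st); d=t[:3,:3]@np.array([(uv[0]-cx)/f,(uv[1]-cy)/f,1]); o=t[:3,3]
    return o+d*(z-o[2])/d[2]
def cloud(p,st=None):
    f,cx,cy=K(p);t=T(p,st);v,u=np.mgrid[:480,:640];d=p['depth']
    P=np.stack([(u-cx)/f*d,(v-cy)/f*d,d],-1); return P@t[:3,:3].T+t[:3,3]
def proj(p,X,st=None):
    f,cx,cy=K(p);c=np.linalg.inv(T(p,st))@np.append(X,1); return c[0]/c[2]*f+cx,c[1]/c[2]*f+cy
def save(n,img,s=1): cv2.imwrite('pics/'+n,cv2.resize(img[:,:,::-1],None,fx=s,fy=s,interpolation=cv2.INTER_CUBIC))
E
python3 - <<'E'
from h import *
print(ctrl.nose_length, ctrl.read_state())
for n in ['top','side']:
    p=ctrl.camera(n); save(n+'1.png',p['img']); np.savez(n,**p)
    print(n,K(p),T(p).round(2).tolist())
    for t in ['unit','probe','bushing','reducer','valve','cap']:
        print(t,[(np.round(b['bbox']),round(b['score'],2)) for b in ctrl.find_in(t,p)[:3]],[(np.round(b['uv'],1),round(b['score'],2),onz(p,b['uv'],0).round()) for b in ctrl.spot_point(t,p)[:3]])
    print([(np.round(b['uv'],1),b['score'],onz(p,b['uv'],8).round()) for b in ctrl.spot_point('probe_foot',p)[:3]])
E
```

```text
pics
17.0 {'clock': 0.0, 'q': array([-1.35483507e+00,  1.16465628e-01,  1.44227850e+00, -6.78785780e-06,
        1.58397751e+00, -3.78090784e-02]), 'qd': array([-1.13807174e-04,  6.90488772e-04,  8.70184499e-05,  5.27264397e-04,
       -5.09033733e-04,  4.98353829e-04]), 'joint_torque': array([ 2.92743251e-03, -7.21270823e+01, -6.22601867e+01,  7.80919567e-02,
        2.38845701e-02, -9.79702122e-05]), 'tcp_pos': array([ 169.40600066, -653.20406416,  234.91067357]), 'eef_rot': array([-3.11522213e+00, -3.97410386e-01,  1.68317486e-04]), 'wrist_force': array([-0.37393249, -0.06639397, -0.08719777]), 'ft_torque': array([ 0.03055712, -0.02731526, -0.00630381]), 'grasp_force': 0.0, 'width': 1.001410131957038}
top (np.float64(449.6519694308005), 319.12156483339396, 239.45621596501013) [[-0.01, -0.99, 0.15, 508.16], [-1.0, 0.01, -0.01, -38.0], [0.01, -0.15, -0.99, 889.55], [0.0, 0.0, 0.0, 1.0]]
unit [(array([143., 263., 226., 244.]), 0.74)] [(array([240.9, 275.4]), 0.8, array([572., 111.,   0.]))]
probe [(array([399., 289., 163.,  36.]), 0.97)] [(array([450.8, 280.1]), 0.82, array([ 559., -
[... 1271 characters left out ...]
75), (array([297., 413.,  17.,  20.]), 0.72)] [(array([293.4, 351.3]), 0.64, array([790., 138.,   0.])), (array([298.8, 418.3]), 0.52, array([819., 254.,   0.]))]
reducer [(array([456., 307.,  10.,   9.]), 0.5)] [(array([453.1, 320.7]), 0.65, array([499., 183.,   0.]))]
valve [(array([275., 161.,  31.,  39.]), 0.93)] [(array([274.7, 176.3]), 0.59, array([ 684., -331.,    0.])), (array([456.3, 320.3]), 0.2, array([493., 185.,   0.]))]
cap [(array([276., 270.,  26.,  27.]), 0.77), (array([277., 163.,  28.,  38.]), 0.64)] [(array([277.5, 276.2]), 0.58, array([768., -32.,   0.]))]
[(array([378.3, 241. ]), 0.79, array([546., -40.,   8.])), (array([454.7, 319.9]), 0.72, array([500., 187.,   8.]))]
```

View pics/top1.png

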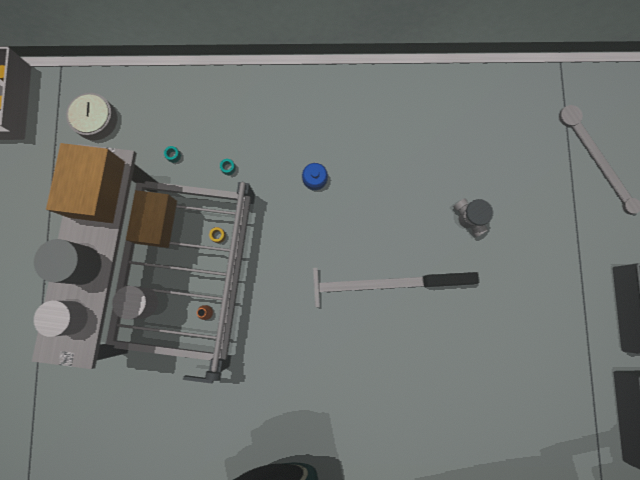

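View pics/side1.png

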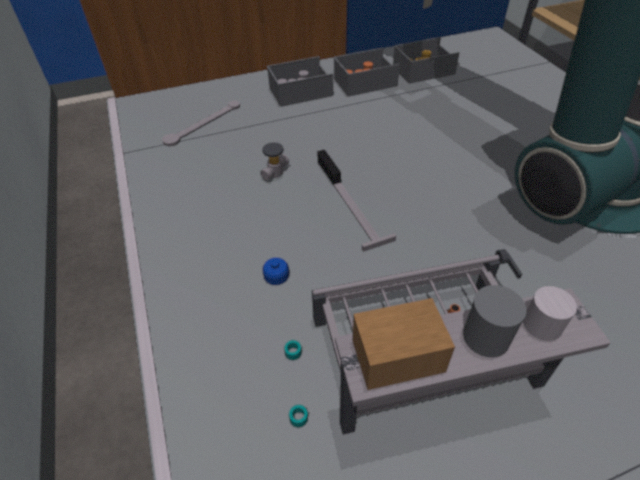

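The top view shows three things shaped like the bushing: a bronze ring at (217,235) under the shelf, and turquoise rings at (172,154) and (228,166). The copper reducer is at (205,312). I choose the bronze ring at (217,235) and will check it in a crop. The probe handle is at (450,280) with its foot at (317,287).

```bash
python3 - <<'E'
from h import *
p=dict(np.load('top.npz',allow_pickle=True)); p={k:(v.item() if v.ndim==0 else v) for k,v in p.items()}
save('crop1.png',p['img'][170:390,180:270],2.7)
C=cloud(p); hsv=cv2.cvtColor(p['img'],cv2.COLOR_RGB2HSV)
sat=(hsv[...,1]>110)&(hsv[...,2]>60)
for nm,(u,v) in dict(bush=(217,235),red=(205,312)).items():
    m=np.zeros((480,640),bool); m[v-14:v+15,u-14:u+15]=1; m&=sat
    q=C[m]; print(nm,m.sum(),q.min(0).round(),q.max(0).round(),np.median(q,0).round())
    vv,uu=np.nonzero(m); print('centre px',(uu.min()+uu.max())/2,(vv.min()+vv.max())/2, onz(p,((uu.min()+uu.max())/2,(vv.min()+vv.max())/2),20).round(1))
# front rail points
m=np.zeros((480,640),bool); m[180:385,205:262]=1
for lo,hi in [(40,60),(60,80),(80,110)]:
    q=C[m&(C[...,2]>lo)&(C[...,2]<hi)]; print(lo,len(q),q.min(0).round(),q.max(0).round())
q=C[m&(C[...,2]>65)&(C[...,2]<110)]
for x in range(420,720,25):
    s=q[abs(q[:,0]-x)<8]; 
    if len(s): print(x,len(s),s[:,1].min().round(),np.median(s[:,1]).round(),s[:,1].max().round(),s[:,2].max().round(), np.median(s[:,2]).round())
# probe
m=np.zeros((480,640),bool); m[262:312,305:490]=1
h=m&(C[...,2]>25)&(C[...,2]<50); q=C[h]; print('handle',len(q),q.min(0),q.max(0),cv2.minAreaRect(q[:,:2].astype(np.float32)))
s=m&(hsv[...,2]>0); 
for y in [-60,-80,-100,-150,-200]:
    a=C[m&(abs(C[...,1]-y)<3)&(C[...,2]>2.5)]; print(y,len(a),np.median(a,0).round(1) if len(a) else '')
for z,uv in [(16,(316.7,287)),(36,(451,280))]: print(onz(p,uv,z).round(1))
E
```

```text
bush 133 [508. -38.  -2.] [667. 176. 890.] [652. 156.  20.]
centre px 216.5 234.5 [651.5 156.6  20. ]
red 122 [491. 164.   1.] [513. 195.  41.] [502. 172.  23.]
centre px 204.0 312.0 [502.  177.1  20. ]
40 228 [401.  84.  40.] [736. 173.  60.]
60 1798 [400.  85.  60.] [736. 170.  80.]
80 1401 [383.  85.  80.] [739. 154. 106.]
420 169 126.0 137.0 162.0 98.0 84.0
445 111 121.0 131.0 139.0 98.0 91.0
470 108 118.0 127.0 136.0 98.0 70.0
495 110 115.0 124.0 132.0 98.0 69.0
520 109 112.0 121.0 136.0 99.0 69.0
545 107 108.0 117.0 126.0 97.0 71.0
570 103 105.0 114.0 161.0 97.0 91.0
595 101 102.0 111.0 119.0 98.0 92.0
620 112 98.0 108.0 141.0 99.0 69.0
645 96 95.0 104.0 112.0 98.0 92.0
670 95 92.0 100.0 110.0 98.0 91.0
695 99 88.0 97.0 152.0 99.0 72.0
handle 624 [ 546.05048769 -347.00347254   25.25426469] [ 571.62735521 -246.60699436   41.42126369] ((559.02587890625, -296.7430419921875), (22.10485076904297, 100.15229034423828), 2.6410694122314453)
-60 46 [546.5 -60.4   5.2]
-80 49 [549.1 -80.    4. ]
-100 48 [550.9 -99.5   4.4]
-150 47 [ 552.2 -150.     5.1]
-200 49 [ 551.7 -200.2    4.7]
[547.2 -38.3  16. ]
[ 556.7 -293.2   36. ]
```

View pics/crop1.png

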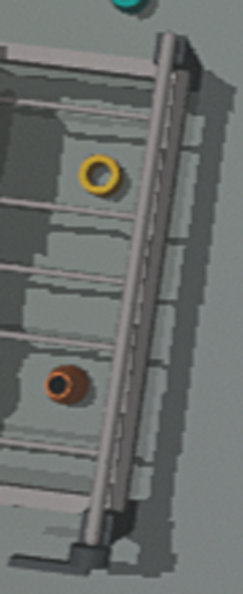

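The crop confirms a bronze ring under the shelf, with the reducer on the other side. Positions in the unit frame: bushing about (61,-76), reducer about (61,+75). Both fit the given ranges. The front edge passes near (568,106) with the inward direction at about 82°.

```bash
cat >> h.py <<'E'
def plan(pos,yaw,n,start=None):
    """rows (tool axes) from the pose now to pos with the tool pointing down, tool x at yaw deg"""
    st=ctrl.read_state(); P=np.array(st['tcp_pos'],float); Q=R.from_rotvec(st['eef_rot'])
    c,s=np.cos(np.radians(yaw)),np.sin(np.radians(yaw))
    G=R.from_matrix(np.array([[c,s,0],[s,-c,0],[0,0,-1]]).T)
    rv=(Q.inv()*G).as_rotvec(); d=(np.array(pos)-P)/n; rows=[]
    for i in range(n):
        rows.append([*np.round(Q.inv().apply(d)/1000,4).tolist(),*np.round(np.degrees(rv/n),2).tolist()]); Q=Q*R.from_rotvec(rv/n)
    print(len(rows)); [print(r) for r in rows]
E
python3 -c "
from h import *
plan([557,-266,110],92.6,16)"
```

```text
16
[0.0295, -0.0174, 0.0079, -0.0, -0.0, -4.88]
[0.0309, -0.0148, 0.0079, -0.0, -0.0, -4.88]
[0.032, -0.0121, 0.0079, -0.0, -0.0, -4.88]
[0.033, -0.0093, 0.0079, -0.0, -0.0, -4.88]
[0.0336, -0.0065, 0.0079, -0.0, -0.0, -4.88]
[0.0341, -0.0036, 0.0079, -0.0, -0.0, -4.88]
[0.0342, -0.0007, 0.0079, -0.0, -0.0, -4.88]
[0.0342, 0.0022, 0.0079, -0.0, -0.0, -4.88]
[0.0339, 0.0051, 0.0079, -0.0, -0.0, -4.88]
[0.0333, 0.008, 0.0079, -0.0, -0.0, -4.88]
[0.0325, 0.0108, 0.0079, -0.0, -0.0, -4.88]
[0.0315, 0.0135, 0.0079, -0.0, -0.0, -4.88]
[0.0302, 0.0161, 0.0079, -0.0, -0.0, -4.88]
[0.0287, 0.0186, 0.0079, -0.0, -0.0, -4.88]
[0.027, 0.021, 0.0079, -0.0, -0.0, -4.88]
[0.0252, 0.0232, 0.0079, -0.0, -0.0, -4.88]
```

Emit:
move_arm(
  targets=[
    [[0.0295,-0.0174,0.008,0,0,-4.9],[0.031,-0.015,0.008,0,0,-4.9],[0.032,-0.012,0.008,0,0,-4.9],[0.033,-0.0093,0.008,0,0,-4.9],[0.0336,-0.0065,0.008,0,0,-4.9],[0.034,-0.0036,0.008,0,0,-4.9],[0.034,-0.0007,0.008,0,0,-4.9],[0.034,0.0022,0.008,0,0,-4.9]],
  ],
  fingers=0.06,
)

```text
clock: 2.2
tcp_pos: [363.5, -458.5, 171.5]
eef_rot: [2.8, 1.425, 0.0]
wrist_force: [0.3, -0.1, -0.5]
width: 0.643
grasp_force: 0.0
```

Emit:
move_arm(
  targets=[
    [[0.034,0.005,0.008,0,0,-4.9],[0.033,0.008,0.008,0,0,-4.9],[0.0325,0.011,0.008,0,0,-4.9],[0.0315,0.0135,0.008,0,0,-4.9],[0.03,0.016,0.008,0,0,-4.9],[0.0287,0.0186,0.008,0,0,-4.9],[0.027,0.021,0.008,0,0,-4.9],[0.025,0.023,0.008,0,0,-4.9]],
  ],
)

```text
clock: 3.0
tcp_pos: [556.1, -264.5, 107.5]
eef_rot: [2.159, 2.281, 0.0]
wrist_force: [1.2, -0.0, 0.1]
width: 0.645
grasp_force: 0.0
```

```bash
python3 - <<'E'
from h import *
st=ctrl.read_state(); p=ctrl.camera('wrist'); np.savez('wrist',**p); save('w1.png',p['img'])
C=cloud(p,st); h=(C[...,2]>28)&(C[...,2]<45)&(abs(C[...,0]-557)<40)&(C[...,1]>-360)&(C[...,1]<-230)
q=C[h]; print(st['tcp_pos'],len(q)); print(cv2.minAreaRect(q[:,:2].astype(np.float32)),q.min(0),q.max(0))
plan([557,-266,22],92.6,8)
E
```

```text
[ 556.12464006 -264.50090456  107.50576833] 4751
((559.466796875, -283.42596435546875), (21.609725952148438, 78.19015502929688), 2.6841726303100586) [ 546.9450882  -322.73074965   28.00325884] [ 571.69600279 -244.2016936    37.77063525]
8
[-0.0006, -0.0002, 0.0105, -0.0, -0.01, 0.12]
[-0.0006, -0.0002, 0.0105, -0.0, -0.01, 0.12]
[-0.0006, -0.0002, 0.0105, -0.0, -0.01, 0.12]
[-0.0006, -0.0002, 0.0105, -0.0, -0.01, 0.12]
[-0.0006, -0.0002, 0.0105, -0.0, -0.01, 0.12]
[-0.0006, -0.0002, 0.0105, -0.0, -0.01, 0.12]
[-0.0006, -0.0002, 0.0105, -0.0, -0.01, 0.12]
[-0.0006, -0.0002, 0.0105, -0.0, -0.01, 0.12]
```

View pics/w1.png

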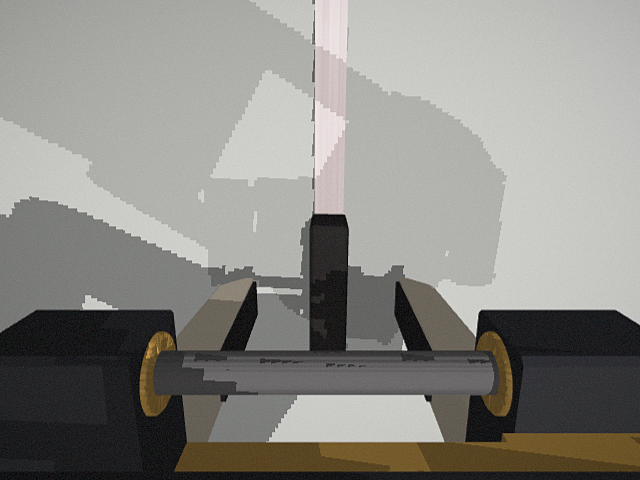

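The wrist view shows the black handle at (328,280), centred between the fingers at columns 257 and 397 and aligned with them. I'll descend and grip.

Emit:
move_arm(
  targets=[
    [[-0.0005,0,0.014,0,0,0],[-0.0005,0,0.014,0,0,0],[-0.0005,0,0.014,0,0,0],[-0.0005,0,0.014,0,0,0],[-0.0005,0,0.012,0,0,0],[-0.0005,0,0.01,0,0,0],[0,0,0.007,0,0,0],[0,0,0,0,0,0]],
  ],
)

```text
clock: 3.85
tcp_pos: [554.9, -268.5, 21.6]
eef_rot: [-2.163, -2.277, 0.001]
wrist_force: [-0.3, -0.2, -0.5]
width: 0.645
grasp_force: 0.0
```

Emit:
move_arm(
  targets=[
    [[0,0,0,0,0,0],[0,0,0,0,0,0],[0,0,0,0,0,0],[0,0,0,0,0,0],[0,0,0,0,0,0],[0,0,0,0,0,0],[0,0,0,0,0,0],[0,0,0,0,0,0]],
  ],
  fingers=0.0,
  newtons=50,
)

```text
clock: 4.65
tcp_pos: [555.6, -268.7, 22.9]
eef_rot: [2.163, 2.277, 0.0]
wrist_force: [1.4, 0.7, 2.7]
width: 0.234
grasp_force: 50.0
```

Emit:
move_arm(
  targets=[
    [[0,0,-0.003,0,0,0],[0,0,-0.003,0,0,0],[0,0,0,0,0,0],[0,0,0,0,0,0],[0,0,0,0,0,0],[0,0,0,0,0,0],[0,0,0,0,0,0],[0,0,0,0,0,0]],
  ],
)

```text
clock: 5.45
tcp_pos: [555.3, -268.6, 28.6]
eef_rot: [-2.164, -2.278, 0.0]
wrist_force: [-0.1, 0.3, -1.4]
width: 0.23
grasp_force: 50.0
```

```bash
python3 - <<'E'
from h import *
st=ctrl.read_state(); print(st['tcp_pos'],st['wrist_force'],st['ft_torque'])
p=ctrl.camera('top'); C=cloud(p)
print([(b['uv'],onz(p,b['uv'],13).round(1)) for b in ctrl.spot_point('probe_foot',p)[:1]])
m=np.zeros((480,640),bool); m[255:320,305:330]=1; q=C[m&(C[...,2]>14)&(C[...,2]<40)]; print('foot',len(q),np.median(q,0),q.min(0),q.max(0))
for y in [-60,-100,-150,-200]:
    a=C[(abs(C[...,1]-y)<3)&(C[...,2]>6)&(C[...,2]<30)&(abs(C[...,0]-550)<25)]; print(y,len(a),np.median(a,0).round(1) if len(a) else '')
plan([542.5,-153,28.5],82.1,8)
E
```

```text
[ 555.33093135 -268.60813895   28.57767253] [-0.14883105  0.26719313 -1.4201473 ] [-0.04662328 -0.0718645  -0.02066799]
[([317.1, 288.6], array([544.3, -39.1,  13. ]))]
foot 176 [544.15395955 -37.26126077  22.14859525] [507.03173752 -62.08744821  14.01531937] [581.716138   -33.16400875  26.90099409]
-60 27 [545.2 -60.2  11.9]
-100 30 [546.8 -99.3  11. ]
-150 28 [ 550.  -149.9   11.8]
-200 28 [ 551.3 -200.5   11.8]
8
[0.0145, -0.0009, 0.0, 0.0, -0.0, 1.36]
[0.0145, -0.0012, 0.0, 0.0, -0.0, 1.36]
[0.0145, -0.0015, 0.0, 0.0, -0.0, 1.36]
[0.0144, -0.0019, 0.0, 0.0, -0.0, 1.36]
[0.0144, -0.0022, 0.0, 0.0, -0.0, 1.36]
[0.0143, -0.0026, 0.0, 0.0, -0.0, 1.36]
[0.0143, -0.0029, 0.0, 0.0, -0.0, 1.36]
[0.0142, -0.0032, 0.0, 0.0, -0.0, 1.36]
```

Emit:
move_arm(
  targets=[
    [[0.0145,-0.001,0,0,0,1.35],[0.0145,-0.0012,0,0,0,1.35],[0.0145,-0.0015,0,0,0,1.35],[0.0144,-0.002,0,0,0,1.35],[0.0144,-0.0022,0,0,0,1.35],[0.0143,-0.0026,0,0,0,1.35],[0.0143,-0.003,0,0,0,1.35],[0.0142,-0.0032,0,0,0,1.35]],
  ],
)

```text
clock: 6.35
tcp_pos: [542.1, -152.4, 28.7]
eef_rot: [2.369, 2.063, 0.0]
wrist_force: [0.2, -0.1, -2.7]
width: 0.233
grasp_force: 50.0
```

```bash
python3 - <<'E'
from h import *
st=ctrl.read_state(); print(st['tcp_pos'],st['eef_rot'])
p=ctrl.camera('top'); C=cloud(p); save('top2.png',p['img'][150:400,120:440],2.3)
o=np.array([568,106]); n=np.array([.1367,.9906]); e=np.array([-.9906,.1367])
F=onz(p,ctrl.spot_point('probe_foot',p)[0]['uv'],13); print('foot',F)
M=R.from_rotvec(st['eef_rot']).as_matrix(); f2=st['tcp_pos']+231*M[:,0]; print('foot by tcp',f2,'unit',(f2[:2]-o)@n,(f2[:2]-o)@e)
plan([*(f2[:2]-231*n-o)*0+o+(92-231)*n-12*e,28.5],82.1,8)
E
```

```text
[ 542.12691651 -152.37236501   28.72391319] [2.36940604e+00 2.06274154e+00 4.69076949e-05]
foot [581.93244615  67.41800586  13.        ]
foot by tcp [573.9408304   76.42639982  28.71422763] unit -28.483496818479082 -9.927697736680534
8
[0.015, 0.0003, 0.0, 0.0, -0.0, 0.01]
[0.015, 0.0003, 0.0, 0.0, -0.0, 0.01]
[0.015, 0.0003, 0.0, 0.0, -0.0, 0.01]
[0.015, 0.0003, 0.0, 0.0, -0.0, 0.01]
[0.015, 0.0003, 0.0, 0.0, -0.0, 0.01]
[0.015, 0.0003, 0.0, 0.0, -0.0, 0.01]
[0.015, 0.0003, 0.0, 0.0, -0.0, 0.01]
[0.015, 0.0003, 0.0, 0.0, -0.0, 0.01]
```

View pics/top2.png

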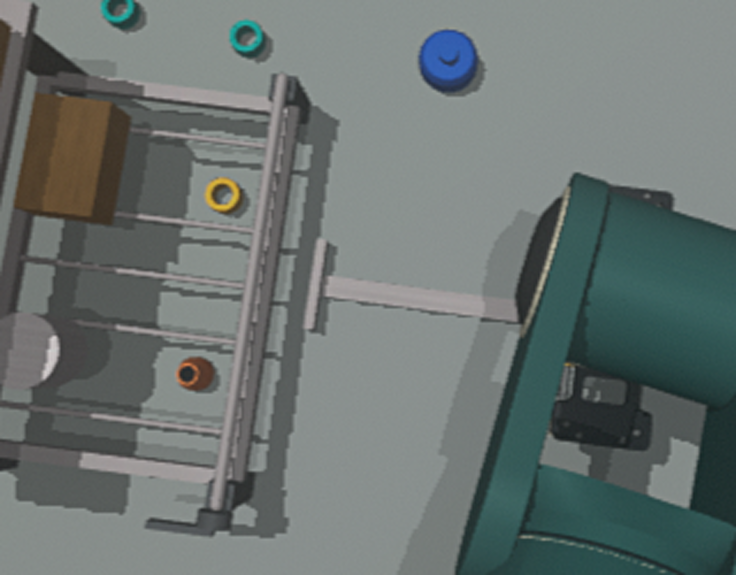

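The crop shows the foot at (316,284), square to the shelf and just outside it. Its path runs between the bushing at (222,195) and the reducer at (195,373), with about 12 mm to spare on the bushing side. Going in.

Emit:
move_arm(
  targets=[
    [[0.015,0,0.001,0,0,0],[0.015,0,0,0,0,0],[0.015,0,0,0,0,0],[0.015,0,0,0,0,0],[0.015,0,0,0,0,0],[0.015,0,0,0,0,0],[0.015,0,0,0,0,0],[0.015,0,0,0,0,0]],
  ],
)

```text
clock: 7.25
tcp_pos: [558.8, -32.7, 27.7]
eef_rot: [2.368, 2.064, 0.0]
wrist_force: [-0.7, -0.9, -2.7]
width: 0.242
grasp_force: 50.0
```

```bash
python3 - <<'E'
from h import *
st=ctrl.read_state(); print(st['tcp_pos'],st['wrist_force'])
p=ctrl.camera('top'); save('top3.png',p['img'][170:380,120:340],2.7)
o=np.array([568,106]); n=np.array([.1367,.9906]); e=np.array([-.9906,.1367])
M=R.from_rotvec(st['eef_rot']).as_matrix(); f2=st['tcp_pos']+231*M[:,0]; print('foot unit',(f2[:2]-o)@n,(f2[:2]-o)@e)
B=ctrl.find_in('bushing',p)
for b in B[:3]: q=onz(p,b['bbox'][:2],18); print(b['score'],b['bbox'],q,(q[:2]-o)@n,(q[:2]-o)@e)
E
```

```text
[558.78627482 -32.73696572  27.65811614] [-0.6676544  -0.86293048 -2.67262624]
foot unit 92.30478501415311 -9.808955803349283
0.75 [227.9, 165.4, 12.4, 14.8] [792.19630112 137.40838196  18.        ] 61.76077753370547 -217.79533007622666
0.74 [170.3, 154.3, 16.8, 18.4] [816.52508126 253.74892087  18.        ] 180.3334596246655 -225.99166800987382
0.66 [216.2, 233.7, 21.7, 14.3] [653.41795274 157.71652306  18.        ] 62.90702188500453 -77.5453752812749
```

View pics/top3.png

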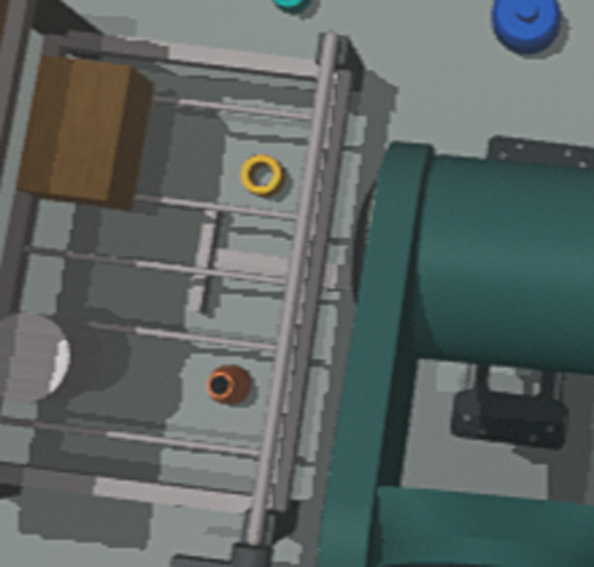

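The foot is behind the row of parts: its upper end is at (210,212), the bushing at (262,175), and both fittings are untouched. Next I shift sideways so the strip comes beside the bushing, then lower.

Emit:
move_arm(
  targets=[
    [[0,0.008,0,0,0,0],[0,0.008,0,0,0,0],[0,0.008,0,0,0,0],[0,0.008,0,0,0,0],[0,0.005,0,0,0,0],[0,0.004,0.0015,0,0,0],[0,0,0.0015,0,0,0],[0,0,0.001,0,0,0]],
  ],
)

```text
clock: 8.15
tcp_pos: [599.1, -39.7, 23.3]
eef_rot: [-2.368, -2.064, 0.0]
wrist_force: [0.2, -0.1, -1.8]
width: 0.24
grasp_force: 50.0
```

```bash
python3 - <<'E'
from h import *
st=ctrl.read_state(); print(st['tcp_pos'],st['wrist_force'])
p=ctrl.camera('top'); save('top4.png',p['img'][190:320,180:320],4)
o=np.array([568,106]); n=np.array([.1367,.9906]); e=np.array([-.9906,.1367])
M=R.from_rotvec(st['eef_rot']).as_matrix(); f2=st['tcp_pos']+231*M[:,0]; print('foot unit',(f2[:2]-o)@n,(f2[:2]-o)@e)
for b in ctrl.find_in('bushing',p)[:4]: q=onz(p,b['bbox'][:2],18); print(b['score'],b['bbox'],q,(q[:2]-o)@n,(q[:2]-o)@e)
E
```

```text
[599.05788426 -39.65474158  23.309826  ] [ 0.18574607 -0.13132567 -1.81503298]
foot unit 90.95716640377647 -50.695190434899324
0.62 [172.4, 154.6, 16.9, 17.6] [815.85502392 249.50267604  18.        ] 176.0355326589122 -225.90837088304397
0.57 [226.9, 165.4, 12.5, 15.9] [792.21587837 139.41427072  18.        ] 63.75048715160983 -217.54051830350002
0.43 [216.3, 233.3, 22.0, 14.5] [654.21137749 157.53863663  18.        ] 62.83926874432632 -78.35565891547654
```

View pics/top4.png

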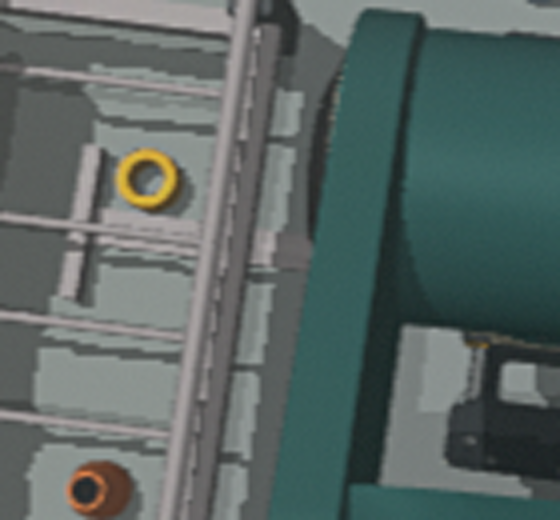

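The foot now stands behind the bushing: its end is at (93,147), the bushing at (147,180), and the strip is just below. Pulling out.

Emit:
move_arm(
  targets=[
    [[-0.006,0,0,0,0,0],[-0.007,0,0,0,0,0],[-0.008,0,0,0,0,0],[-0.008,0,0,0,0,0],[-0.008,0,0,0,0,0],[-0.008,0,0,0,0,0],[-0.008,0,0,0,0,0],[-0.007,0,0,0,0,0]],
  ],
)

```text
clock: 9.05
tcp_pos: [591.0, -99.8, 23.6]
eef_rot: [2.369, 2.064, 0.0]
wrist_force: [0.2, 0.9, -1.8]
width: 0.238
grasp_force: 50.0
```

```bash
python3 - <<'E'
from h import *
st=ctrl.read_state(); print(st['tcp_pos'],st['wrist_force'])
p=ctrl.camera('top'); save('top5.png',p['img'][190:320,180:320],4)
E
```

```text
[590.95068137 -99.84026305  23.64885996] [ 0.19485012  0.92396216 -1.84088419]
```

View pics/top5.png

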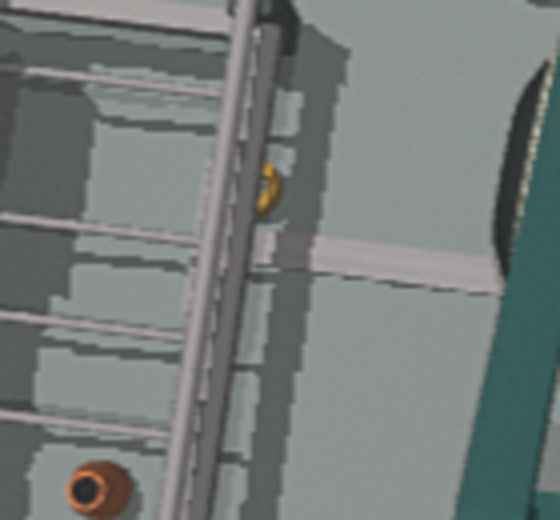

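The bushing follows the foot and is now showing at (268,190), just past the rail. The reducer hasn't moved. I'll keep pulling.

Emit:
move_arm(
  targets=[
    [[-0.008,0,0,0,0,0],[-0.01,0,0,0,0,0],[-0.01,0,0,0,0,0],[-0.01,0,0,0,0,0],[-0.01,0,0,0,0,0],[-0.01,0,0,0,0,0],[-0.008,0,0,0,0,0],[-0.006,0,0,0,0,0]],
  ],
)

```text
clock: 9.9
tcp_pos: [581.1, -171.2, 23.6]
eef_rot: [-2.369, -2.064, 0.0]
wrist_force: [0.1, 0.3, -1.6]
width: 0.233
grasp_force: 50.0
```

```bash
python3 - <<'E'
from h import *
st=ctrl.read_state(); print(st['tcp_pos'],st['wrist_force'])
p=ctrl.camera('top'); save('top6.png',p['img'][150:390,150:420],2.2)
o=np.array([568,106]); n=np.array([.1367,.9906]); e=np.array([-.9906,.1367])
M=R.from_rotvec(st['eef_rot']).as_matrix(); f2=st['tcp_pos']+231*M[:,0]; print('foot unit',(f2[:2]-o)@n,(f2[:2]-o)@e)
for b in ctrl.find_in('bushing',p)[:4]: q=onz(p,b['bbox'][:2],18); print(b['score'],b['bbox'],q,(q[:2]-o)@n,(q[:2]-o)@e)
E
```

```text
[ 581.06322278 -171.21808443   23.64037381] [ 0.11799651  0.25404182 -1.61066126]
foot unit -41.829366595525855 -50.922175860307725
0.67 [313.9, 176.2, 27.0, 25.1] [768.07752459 -35.06047298  18.        ] -112.38390692596663 -217.4797625185185
0.66 [228.5, 165.0, 14.4, 14.8] [793.01800454 136.22036044  18.        ] 60.696250269858396 -218.77171202793085
0.56 [172.4, 154.2, 15.2, 17.4] [816.69429216 249.5339159   18.        ] 176.1812068261148 -226.73547951441515
0.5 [278.2, 239.0, 16.4, 16.8] [641.60487656  36.12850273  18.        ] -59.15291856518947 -82.46442440075941
```

View pics/top6.png

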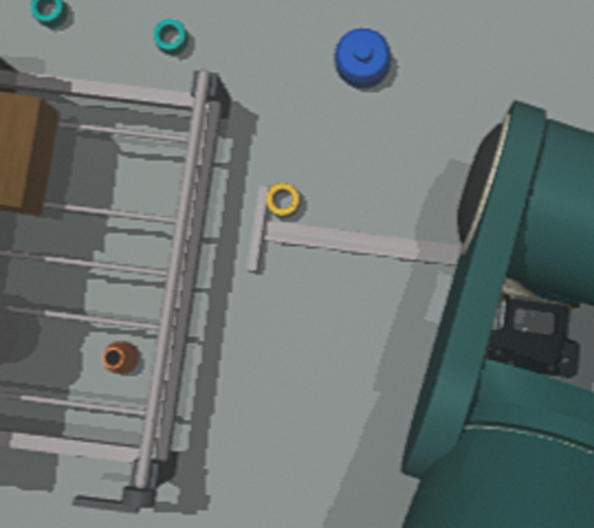

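The bushing stands clear at unit x of about -59, and the foot is at -42. I'll lower about 1 mm, release and withdraw.

Emit:
move_arm(
  targets=[
    [[0,0,0.0005,0,0,0],[0,0,0.0005,0,0,0],[0,0,0,0,0,0],[0,0,0,0,0,0],[0,0,0,0,0,0],[0,0,0,0,0,0],[0,0,0,0,0,0],[0,0,0,0,0,0]],
  ],
)

```text
clock: 10.8
tcp_pos: [581.3, -170.2, 22.9]
eef_rot: [-2.368, -2.064, -0.0]
wrist_force: [-2.9, 0.4, 4.8]
width: 0.234
grasp_force: 50.0
```

Emit:
move_arm(
  targets=[
    [[0,0,0,0,0,0],[0,0,0,0,0,0],[0,0,0,0,0,0],[0,0,0,0,0,0],[0,0,0,0,0,0],[0,0,0,0,0,0],[0,0,0,0,0,0],[0,0,0,0,0,0]],
  ],
  fingers=0.06,
)

```text
clock: 11.6
tcp_pos: [581.2, -170.4, 22.7]
eef_rot: [2.368, 2.064, 0.0]
wrist_force: [0.8, 1.2, 0.0]
width: 0.645
grasp_force: 0.0
```

Emit:
move_arm(
  targets=[
    [[0,0,-0.01,0,0,0],[0,0,-0.02,0,0,0],[0,0,-0.03,0,0,0],[-0.01,0,-0.04,0,0,0],[-0.02,0,-0.04,0,0,0],[-0.03,0,-0.02,0,0,0],[-0.03,0,0,0,0,0],[-0.03,0,0,0,0,0]],
  ],
)

```text
clock: 12.4
tcp_pos: [564.8, -290.5, 184.7]
eef_rot: [2.367, 2.063, 0.001]
wrist_force: [-0.8, -0.4, -0.7]
width: 0.647
grasp_force: 0.0
```

```bash
python3 - <<'E'
from h import *
st=ctrl.read_state(); print(st['tcp_pos'],st['wrist_force'])
p=ctrl.camera('top'); C=cloud(p); save('top7.png',p['img'][150:390,150:420],2.2)
o=np.array([568,106]); n=np.array([.1367,.9906]); e=np.array([-.9906,.1367])
for t in ['bushing','reducer','probe_foot','valve','cap']:
  for b in ctrl.spot_point(t,p)[:4]: q=onz(p,b['uv'],8 if t=='probe_foot' else 0); print(t,round(b['score'],2),q.round(),((q[:2]-o)@n).round(),((q[:2]-o)@e).round())
for s in (-35,-60,-100,-140,-180):   # strip/handle height along probe axis
  c=o+s*n-51*e; a=C[(np.hypot(C[...,0]-c[0],C[...,1]-c[1])<4)]; print(s,len(a),np.median(a[:,2]).round(1) if len(a) else '')
E
```

```text
[ 564.77350974 -290.46609368  184.65301163] [-0.80449565 -0.38744476 -0.70349197]
bushing 0.68 [797. 139.   0.] 64.0 -222.0
bushing 0.59 [820. 257.   0.] 184.0 -229.0
bushing 0.42 [640.  39.   0.] -56.0 -80.0
reducer 0.56 [496. 183.   0.] 67.0 81.0
probe_foot 0.87 [614.  58.   8.] -41.0 -53.0
valve 0.94 [ 676. -346.    0.] -433.0 -168.0
cap 0.89 [766. -30.   0.] -108.0 -215.0
-35 9 1.6
-60 14 5.4
-100 11 5.7
-140 13 6.4
-180 13 5.1
```

View pics/top7.png

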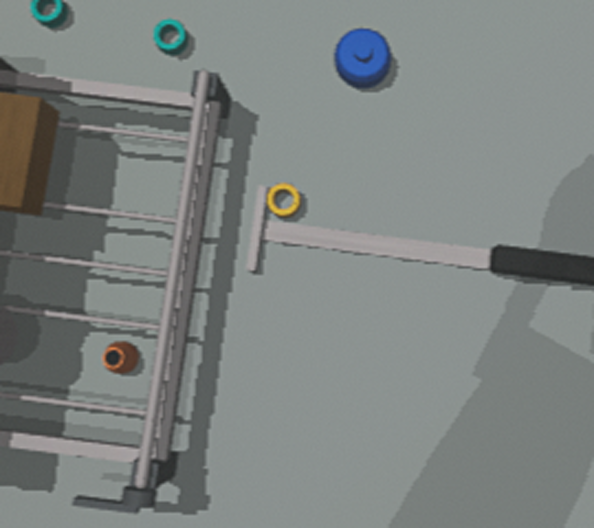

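The probe lies flat and released with its foot at (257,230), out from under the shelf. The bushing stands clear at (284,200). The reducer, valve and cap are where they were.

```bash
python3 -c "
from plant import ctrl
print(ctrl.hand_in())"
```

```text
the job is handed in; nothing more can be done
None
```

The job is handed in at about 12.5 s: the bushing stands on the bench about 44 mm clear of the shelf, the probe lies flat and released in front of it, and the reducer, valve and cap were not touched.

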